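# Nudge the loose tea light into the empty recess of its board

### The job

A wooden board on the worktop has three round recesses for tea-light candles; two are filled and a third tea light lies loose on the board's flat top. Push the loose tea light with the fingertips across the board until it drops into the empty recess and lies flat on its floor. Only slide it: do not pick it up, turn it over or push it off the board; leave the two seated tea lights where they are, do not knock the salt shaker or spice grinder about, and take the hand away when done.

Things in the scene. Friction and masses are not known exactly. Their poses are not given: they have to be found in the camera images.
- board: Fixed oak board, 140 mm (its x) by 300 mm (its y), flat top 22 mm above its origin, edges half-round over the outer 11 mm. Origin: centre of the underside; z up. Three round recesses, 42 mm wide, 10 mm deep, 1.5 mm chamfer, centred at x = +30 mm, y = -90, 0, +90 mm in its frame. The rest of the top, toward the robot (-x), is plain and flat.
- pad: Thin cork pad on the floor of the one empty recess (a marking under 1 mm thick that takes up no room). Origin: centre of that recess's floor, 10 mm below the board's top, z up.
- light: The loose tea light: a low round candle in an aluminium cup, 38 mm across, 15 mm tall, about 20 g, lying upright on the board's flat top on the side nearer the robot. Origin: centre of its underside, z up; about 22 mm above the worktop on the board, 12 mm when seated (it then stands 5 mm proud of the board's top).
- light_a: A tea light of the same kind already seated in a recess (5 mm proud of the board's top); loose, to be left alone. Origin: centre of its underside.
- light_b: The other seated tea light, same kind, loose, to be left alone. Origin: centre of its underside.
- shaker: Salt shaker with a grey cap, 44 mm across, 90 mm tall, loose, standing on the worktop about 70 mm beyond one short end of the board (either end). Origin: centre of its underside. To be left alone.
- grinder: Spice grinder, a jar with dark cap, 44 mm across, 96 mm tall, loose, standing on the worktop beyond the board's other short end. Origin: centre of its underside. To be left alone.
Mind the look-alikes: they are no part of the job. Leave any green or purple look-alike of the light alone.

How it is judged:
At the end, for the whole second after the job is handed in: Loose tea light at rest in the empty recess: centre within 5 mm of its centre, underside within 2.5 mm of its floor, level within 0.1 rad; the other two moved under 8 mm, level within 0.1 rad; shaker and grinder moved under 30 mm, upright within 0.2 rad (horizontal distance between light and pad below 0.005 m and z of light in the frame of board below 0.0145 m and angle between each of light, light_a, light_b's own z axis and vertical below 0.1 rad and linear speed of light below 0.01 m/s and distance of each of light_a, light_b from where it was at the start of the episode below 0.008 m and distance of each of shaker, grinder from where it was at the start of the episode below 0.03 m and angle between each of shaker, grinder's own z axis and vertical below 0.2 rad); the robot touches nothing.
It fails at once if the loose tea light is lifted: its underside's centre rises more than 8 mm above the board's top (z of light in the frame of board above 0.03 m).
It fails at once if the loose tea light is pushed off the board (z of light in the frame of board below 0.006 m).
It fails at once if the loose tea light is tipped over (more than 0.9 rad) (angle between light's own z axis and vertical above 0.9 rad).
It fails at once if a seated tea light is moved more than 10 mm (distance of any of light_a, light_b from where it was at the start of the episode above 0.01 m).
It fails at once if the shaker or grinder is knocked about: moved more than 40 mm or tipped more than 0.5 rad (distance of any of shaker, grinder from where it was at the start of the episode above 0.04 m or angle between any of shaker, grinder's own z axis and vertical above 0.5 rad).
It also fails if it takes over 54 s, if anything falls off the work surface, if the arm or the gripper's body presses on something with over 40 N, if the wrist force passes 120 N, or if a joint passes its speed limit or range.

### The arm

A 6-joint arm with a two-finger parallel gripper is mounted at the origin on a cart in front of the work surface, level with it; the furniture and walls round the work are solid. World frame = base frame: x ahead of the robot, y to its left, z up, the work surface at z = 0. Lengths are in m, angles in rad, forces in N, time in s.
With the tool pointing down it reaches from about 0.35 to 0.975 m from the base axis. Payload 17.4 kg.
Tool frame: the origin (TCP) lies midway between the tips of the shut fingers; the grasp point (between the pads) lies 19 mm behind it (tcp_to_grasp is the distance from the TCP to the grasp point, in m); y points along the fingers, x is the direction in which the jaws open and shut, and the axes are right-handed (so a half turn about y gives the same grasp; the last joint's range is limited). The gripper opens to 85 mm and grips with 20 to 120 N. Pads are 22 mm wide; open, the fingers measure 114 mm over their backs; the gripper's body (76 mm by 85 mm) begins 54 mm behind the grasp point. The pads swing forward as they close: fully open they stand 13 mm farther back than shut.
Start: joints at [-1.199, 0.116, 1.442, -0, 1.584, -0.038], TCP at [0.269, -0.619, 0.231] pointing down, gripper open.
Joint ranges: [-2.83, 2.83], [-0.83, 2.19], [0.07, 2.5], [-1.14, 4.28], [0.01, 3], [-2.97, 2.97]. Speed limits (rad/s): [1.89, 1.89, 2.22, 3.14, 3.14, 3.14].

### API

Orientations are given as a unit quaternion [w, x, y, z].
In Python, from workcell import get_obs, camera, sign_off, tcp_to_grasp gives the robot as it stands.
- The arm moves only by the tool arm_command, never from a script. Its argument "rows" is a list that holds one entry, the list of rows, each a list of 6 numbers: the shift along the tool's x, y, z in m, then the turn, a rotation vector about the tool's x, y, z in rad. A call has 1 to 20 rows; each row is the pose to reach, as a shift and turn from the pose measured when the call began, along the tool's axes at that moment; what a row does not reach only later rows make up. A row lasts 1/10 s, in which the tool goes at most 50 mm and 8.59 degrees, less where a joint would pass 70% of its speed; a pose out of reach is approached as far as the arm can. A call with a gripper value outside its range is refused whole. "hand" is the opening, from 0 (shut) to 1 (fully open), set as the call begins (left out, the last holds). The fingers move at their own pace and stop on an object; "squeeze" is the grip in N (left out, the last holds). Time passes only in rows, so rows that repeat a pose let the fingers close. It gives the time, the measured TCP pose, the force and the opening at its end, in the units of the state.
- get_obs(): the state, without advancing time (a new reading comes with each control period).
- camera(name): name is "scene" or "top" or "wrist"; returns a dict with "image" (400x640x3 uint8, red, green, blue), "mtx" (3x3 intrinsics, pixels), "dist_coeffs" ([k1, k2, p1, p2, k3] as OpenCV has them; the pictures are not rectified), "world_to_cam" (4x4, takes a point from world to camera coordinates). Camera axes: x right, y down, z forward; pixel columns grow to the right and rows downward; lengths in m; the calibration is good to about 2 mm. A picture is of the moment at which its call begins. There is no depth.
- sign_off(): hands the job in, once; it reports no verdict.
The state is a dict: "time": time; "joints": joint angles; "joint_vel": joint speeds; "joint_efforts": joint torques, N m; "position": TCP position; "eef_rot": TCP orientation; "force": force on the tool from outside, world axes, zero at the start; "torque": the same for the moment, N m; "finger_gap": finger opening in m.
Only numpy, scipy, OpenCV 4.12 (cv2) and the standard library are available. Lean on these libraries where they do the work, as an engineer would, in place of code of your own. Each camera call takes 0.05 s, during which the arm holds its last target.

## Working session

There is one attempt and no reset: what is moved stays moved. The work goes in short steps, Python scripts to look and compute and a tool call to move; the robot and the scene stay as the last step left them, time stands still between calls to the robot, and variables do not carry over. Pictures are saved under pics/ and viewed, and the job is handed in when it is done.

Besides the shell and the picture viewer there is one more tool, called after "Call:" by a JSON object that holds its "api" and its "payload". arm_command: Moves the arm, as the interface text tells. Its arguments: {"type":"object","properties":{"rows":{"type":"array","items":{"type":"array","items":{"type":"array","items":{"type":"number"}}}},"hand":{"type":"number"},"squeeze":{"type":"number"}},"required":["rows"]}

```bash
mkdir -p pics; ls; python3 - <<'E'
from workcell import get_obs, camera, tcp_to_grasp
import cv2,numpy as np
o=get_obs();print(o,tcp_to_grasp)
for n in("scene","top"):
    c=camera(n);cv2.imwrite(f"pics/{n}0.png",c["image"][:,:,::-1]);print(n,c["mtx"].tolist(),c["dist_coeffs"],np.round(c["world_to_cam"],3).tolist())
E
```

```text
pics
{'time': 0.0, 'joints': array([-1.19882743e+00,  1.16524704e-01,  1.44223885e+00, -1.97636027e-05,
        1.58403818e+00, -3.78322646e-02]), 'joint_vel': array([ 1.40969148e-03, -9.26052652e-05, -1.04272752e-03,  9.10769640e-04,
       -1.66100221e-03,  3.41918883e-04]), 'joint_efforts': array([ 2.21081405e-03, -7.31976128e+01, -6.32489634e+01,  1.90584223e-05,
        6.02870394e-03,  2.01942458e-05]), 'position': array([ 0.26883614, -0.61894863,  0.23055248]), 'eef_rot': array([ 0.59151747, -0.59103326,  0.38815808, -0.38745332]), 'force': array([1.03643974, 0.26368195, 0.15460787]), 'torque': array([-0.0366867 , -0.00310641, -0.01032175]), 'finger_gap': 0.08549915957877913} 0.0187
scene [[369.7746026689626, 0.0, 318.5198473631972], [0.0, 369.7746026689626, 206.61438603816697], [0.0, 0.0, 1.0]] [-0.06050062  0.          0.          0.          0.        ] [[-0.85, -0.527, 0.018, 0.466], [-0.369, 0.571, -0.734, 0.231], [0.376, -0.63, -0.679, 0.686], [0.0, 0.0, 0.0, 1.0]]
top [[401.3773857634988, 0.0, 317.27324961244216], [0.0, 401.3773857634988, 211.0500778498702], [0.0, 0.0, 1.0]] [-0.01181733  0.          0.          0.          0.        ] [[-0.139, -0.99, -0.0, 0.094], [-0.97, 0.136, -0.203, 0.555], [0.201, -0.028, -0.979, 0.858], [0.0, 0.0, 0.0, 1.0]]
```

View pics/scene0.png

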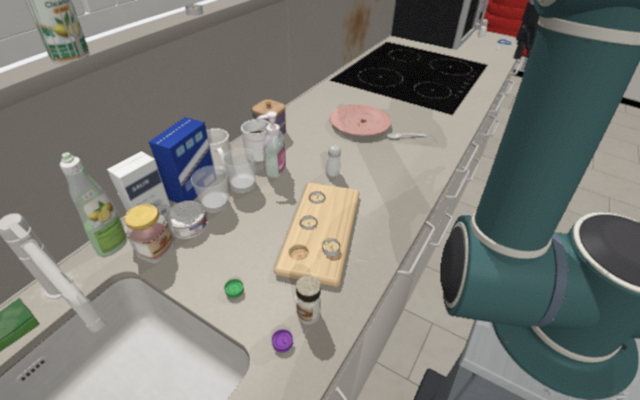

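View pics/top0.png

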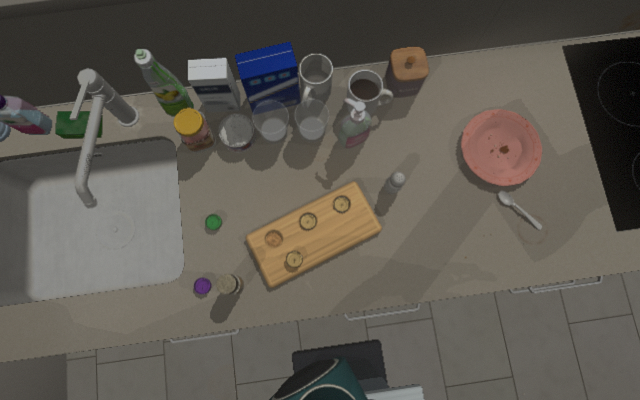

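Top view: the board runs from about (248,240) to (380,225). The empty recess is near (274,238), the loose light near (294,260), seated lights near (308,221) and (342,204), the grinder near (228,285) and the shaker near (397,180). I'll zoom in to measure.

```bash
cat > h.py <<'E'
import numpy as np,cv2
from workcell import get_obs,camera
from scipy.spatial.transform import Rotation as R
def px2w(c,px,z):
    p=cv2.undistortPoints(np.array(px,float).reshape(-1,1,2),c["mtx"],np.array(c["dist_coeffs"])).reshape(-1,2)
    T=np.array(c["world_to_cam"]);Rm=T[:3,:3];o=-Rm.T@T[:3,3]
    d=np.c_[p,np.ones(len(p))]@Rm
    return o+d*((z-o[2])/d[:,2])[:,None]
def w2px(c,P):
    T=np.array(c["world_to_cam"]);
    return cv2.projectPoints(np.array(P,float).reshape(-1,1,3),cv2.Rodrigues(T[:3,:3])[0],T[:3,3],c["mtx"],np.array(c["dist_coeffs"]))[0].reshape(-1,2)
E
python3 - <<'E'
from h import *
c=camera("top");im=c["image"][:,:,::-1]
cr=im[170:300,210:410];cv2.imwrite("pics/topz.png",cv2.resize(cr,None,fx=4,fy=4,interpolation=cv2.INTER_CUBIC))
c2=camera("scene");im=c2["image"][:,:,::-1]
cv2.imwrite("pics/scenez.png",cv2.resize(im[170:300,260:380],None,fx=4,fy=4,interpolation=cv2.INTER_CUBIC))
hsv=cv2.cvtColor(c["image"],cv2.COLOR_RGB2HSV)
for p in [(330,230),(274,238),(294,258),(230,240),(300,300)]:print(p,hsv[p[1],p[0]])
print(px2w(c,[(274,238),(308,221),(342,204),(294,260)],0.022).round(4))
E
```

```text
(330, 230) [ 17 120 172]
(274, 238) [ 17 132 151]
(294, 258) [ 19 114 130]
(230, 240) [ 21  42 121]
(300, 300) [ 20  40 115]
[[ 0.5207  0.1243  0.022 ]
 [ 0.5497  0.0402  0.022 ]
 [ 0.5791 -0.0454  0.022 ]
 [ 0.4634  0.0845  0.022 ]]
```

View pics/topz.png

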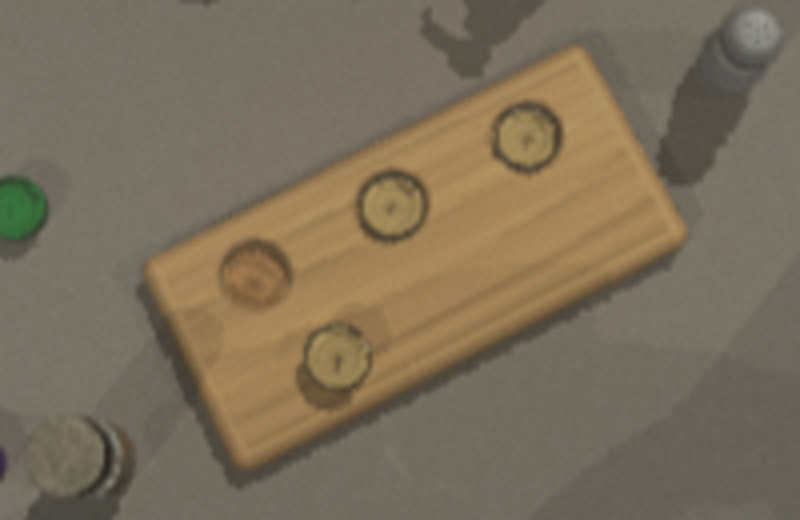

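View pics/scenez.png

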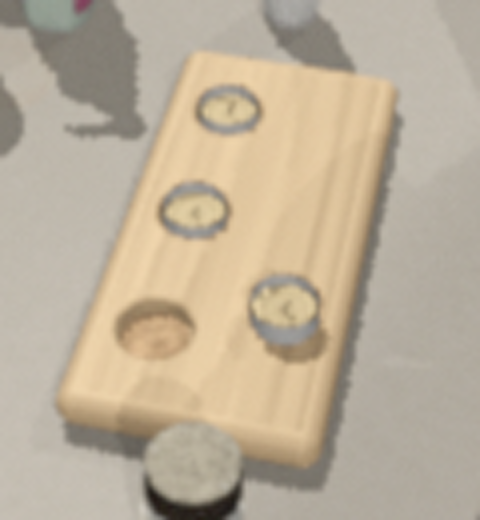

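```bash
cat > meas.py <<'E'
from h import *
import sys
def ring(c,seed,r=14,f=8):
    im=c["image"];x0,y0=int(seed[0])-r,int(seed[1])-r
    p=cv2.resize(im[y0:y0+2*r,x0:x0+2*r],None,fx=f,fy=f,interpolation=cv2.INTER_CUBIC)
    s=p[:,:,0].astype(int)-p[:,:,2]  # R-B : low on grey aluminium
    return p,s,x0,y0,f
if __name__=="__main__":
    out=[]
    for n,seeds in (("top",[(274,238),(308,221),(342,204),(294,259)]),("scene",[(299,253),(309,223),(317,197),(331,246)])):
        c=camera(n)
        hsv=cv2.cvtColor(c["image"],cv2.COLOR_RGB2HSV)
        m=((hsv[:,:,0]>10)&(hsv[:,:,0]<25)&(hsv[:,:,1]>75)).astype(np.uint8)
        m=cv2.morphologyEx(m,cv2.MORPH_CLOSE,np.ones((3,3)))
        k,l,st,ce=cv2.connectedComponentsWithStats(m);i=l[int(seeds[1][1])+ (12 if n=="top" else 15),int(seeds[1][0])+(0 if n=="scene" else 5)]
        cn=max(cv2.findContours((l==i).astype(np.uint8),0,1)[0],key=cv2.contourArea)
        W=px2w(c,cn.reshape(-1,2),0.013 if n=="top" else 0.013)[:,:2]
        print(n,cv2.minAreaRect((W*1000).astype(np.float32)))
        tiles=[]
        for sd in seeds:
            p,s,x0,y0,f=ring(c,sd)
            v=np.clip(s*2,0,255).astype(np.uint8);tiles.append(np.vstack([p[:,:,::-1],cv2.cvtColor(v,cv2.COLOR_GRAY2BGR)]))
        cv2.imwrite(f"pics/tiles_{n}.png",cv2.resize(np.hstack(tiles),(800,400)))
E
python3 meas.py
```

```text
top ((521.3338623046875, 31.249771118164062), (140.89735412597656, 301.0816345214844), 19.21126937866211)
scene ((527.2921752929688, 132.8511505126953), (80.6683578491211, 123.59715270996094), 34.855926513671875)
```

View pics/tiles_top.png

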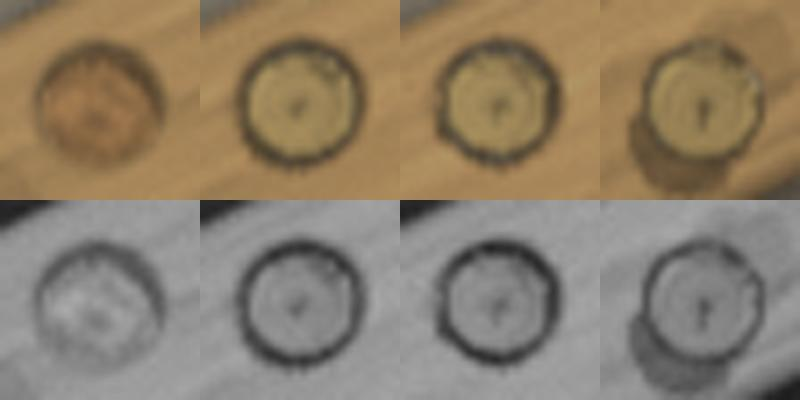

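View pics/tiles_scene.png

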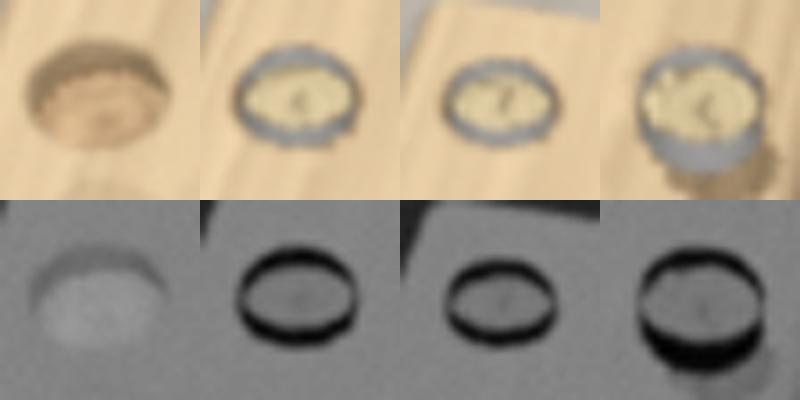

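```bash
python3 - <<'E'
from h import *
c=camera("top");print("top",px2w(c,[(273.5,238.06)],.022).round(4),px2w(c,[(307.6,220.8),(341.4,203.6)],.025).round(4),px2w(c,[(294.1,258.6)],.037).round(4))
print("grinder/shaker cap",px2w(c,[(227,284)],.096).round(3),px2w(c,[(397.5,180)],.09).round(3))
c=camera("scene");print("sc",px2w(c,[(298.2,251.9)],.022).round(4),px2w(c,[(308.2,222.1),(316.6,196.9)],.025).round(4),px2w(c,[(330.7,245.2)],.037).round(4))
a=np.radians(19.21);B=np.array([.5213,.0312]);ex=np.array([np.cos(a),np.sin(a)]);ey=np.array([-ex[1],ex[0]])
for y in(.09,0,-.09):print(B+.03*ex+y*ey)
o=get_obs();q=o["eef_rot"];print(R.from_quat(np.r_[q[1:],q[0]]).as_matrix().round(3))
E
```

```text
top [[0.5208 0.1255 0.022 ]] [[ 0.5497  0.041   0.025 ]
 [ 0.5796 -0.0439  0.025 ]] [[0.4652 0.0832 0.037 ]]
grinder/shaker cap [[0.426 0.227 0.096]] [[ 0.602 -0.17   0.09 ]]
sc [[0.5201 0.1285 0.022 ]] [[ 0.5492  0.0446  0.025 ]
 [ 0.5794 -0.0401  0.025 ]] [[0.4653 0.0865 0.037 ]]
[0.52001674 0.12605965]
[0.54962957 0.04107094]
[ 0.5792424  -0.04391776]
[[ 0.398 -0.     0.917]
 [-0.917  0.     0.398]
 [-0.    -1.     0.   ]]
```

Call:
{"api": "arm_command", "payload": {"rows": [[[-0.556,0.1,0.4166,0,-0.246,0],[-0.556,0.1,0.4166,0,-0.246,0],[-0.556,0.1,0.4166,0,-0.246,0],[-0.556,0.1,0.4166,0,-0.246,0],[-0.556,0.1,0.4166,0,-0.246,0],[-0.556,0.1,0.4166,0,-0.246,0],[-0.556,0.1,0.4166,0,-0.246,0],[-0.556,0.1,0.4166,0,-0.246,0],[-0.556,0.1,0.4166,0,-0.246,0],[-0.556,0.1,0.4166,0,-0.246,0],[-0.556,0.1,0.4166,0,-0.246,0],[-0.556,0.1,0.4166,0,-0.246,0],[-0.556,0.1,0.4166,0,-0.246,0],[-0.556,0.1,0.4166,0,-0.246,0],[-0.556,0.1,0.4166,0,-0.246,0],[-0.556,0.1,0.4166,0,-0.246,0],[-0.556,0.1,0.4166,0,-0.246,0],[-0.556,0.1,0.4166,0,-0.246,0],[-0.556,0.1,0.4166,0,-0.246,0],[-0.556,0.1,0.4166,0,-0.246,0]]], "hand": 0.235}}

```text
time: 2.4
position: [0.4296, 0.0561, 0.1315]
eef_rot: [0.634, -0.634, 0.313, -0.313]
force: [0.5, 0.4, -0.5]
finger_gap: 0.02
```

```bash
cat > st.py <<'E'
from h import *
import sys
o=get_obs();q=o["eef_rot"];M=R.from_quat(np.r_[q[1:],q[0]]).as_matrix()
print(o["time"],o["position"].round(4),o["finger_gap"],o["force"].round(1),"\n",M.round(4))
L=np.array([.4653,.0848]);H=np.array([.5204,.1272])
for n,t in(("light",L),("hole",H)):
    d=np.r_[t,0.0275]-o["position"];print(n,"tool offs",(M.T@d).round(4))
for n in sys.argv[2:]:
    c=camera(n);im=c["image"][:,:,::-1]
    if n=="top": im=cv2.resize(im[170:320,200:400],None,fx=4,fy=4,interpolation=cv2.INTER_CUBIC)
    if n=="scene": im=cv2.resize(im[170:300,250:400],None,fx=5,fy=4.5,interpolation=cv2.INTER_CUBIC)
    cv2.imwrite(f"pics/{n}{sys.argv[1]}.png",im)
E
python3 st.py 1 wrist top scene
```

```text
2.4 [0.4296 0.0561 0.1315] 0.020004050005689573 [ 0.5  0.4 -0.5] 
 [[ 6.085e-01  3.000e-04  7.935e-01]
 [-7.935e-01  2.000e-04  6.085e-01]
 [ 0.000e+00 -1.000e+00  4.000e-04]]
light tool offs [-0.001   0.104   0.0458]
hole tool offs [-0.0011  0.104   0.1153]
```

View pics/wrist1.png

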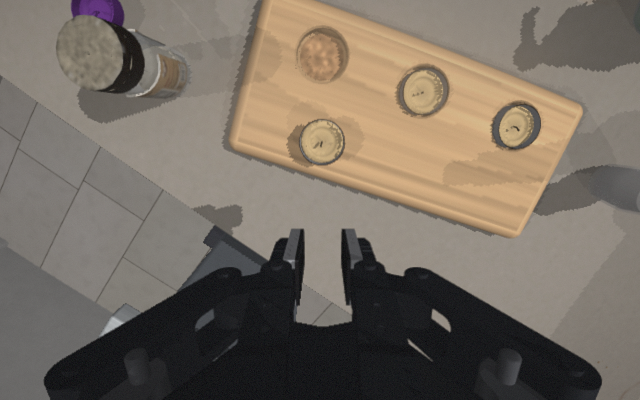

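View pics/top1.png

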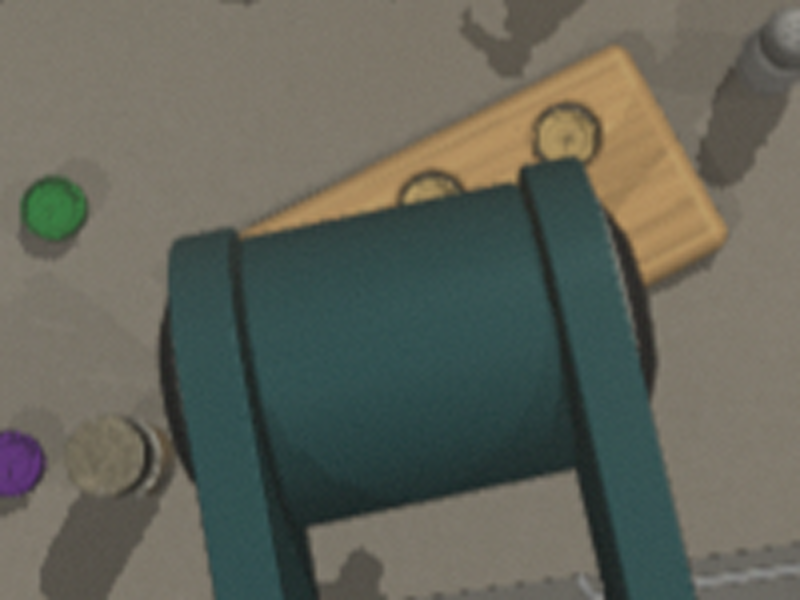

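View pics/scene1.png

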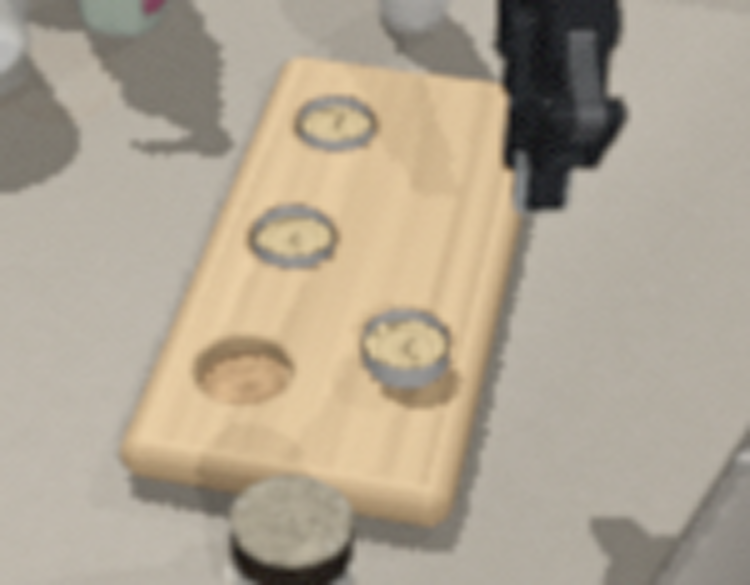

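```bash
python3 - <<'E'
from h import *
c=camera("wrist");print(px2w(c,[(322,54),(424,90),(517,125)],.022).round(4),px2w(c,[(322.5,141)],.037).round(4))
o=get_obs();print(w2px(c,[o["position"]]))
E
```

```text
[[ 0.5211  0.128   0.022 ]
 [ 0.5516  0.043   0.022 ]
 [ 0.5818 -0.042   0.022 ]] [[0.4665 0.0855 0.037 ]]
[[322.79741069 243.27321377]]
```

The wrist view shows the light at (322,141) and the recess at (322,54), in line with the fingers and agreeing with the other cameras to about 2 mm. Descending behind the light.

Call:
{"api": "arm_command", "payload": {"rows": [[[-0.001,0.03,0,0,0,0],[-0.001,0.06,0,0,0,0],[-0.001,0.08,0,0,0,0],[-0.001,0.095,0,0,0,0],[-0.001,0.104,0,0,0,0],[-0.001,0.104,0,0,0,0],[-0.001,0.104,0,0,0,0],[-0.001,0.104,0,0,0,0]]]}}

```text
time: 3.4
position: [0.4294, 0.0575, 0.0283]
eef_rot: [0.635, -0.634, 0.312, -0.313]
force: [0.4, 0.6, -0.6]
finger_gap: 0.0201
```

```bash
python3 st.py 2 wrist scene
```

```text
3.4 [0.4294 0.0575 0.0283] 0.020138931665293132 [ 0.4  0.6 -0.6] 
 [[ 6.094e-01  1.400e-03  7.928e-01]
 [-7.928e-01  2.000e-04  6.094e-01]
 [ 7.000e-04 -1.000e+00  1.200e-03]]
light tool offs [0.0002 0.0008 0.0451]
hole tool offs [0.0002 0.0009 0.1146]
```

View pics/wrist2.png

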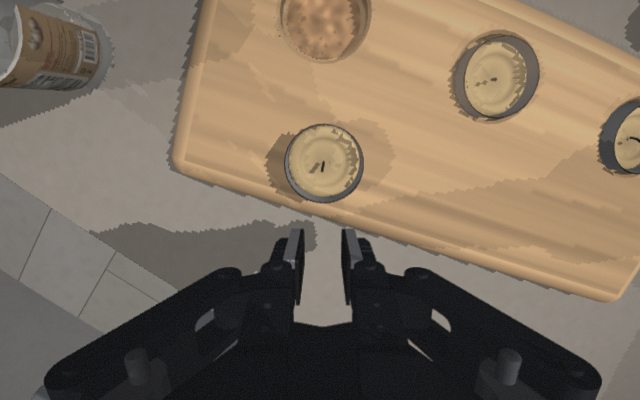

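View pics/scene2.png

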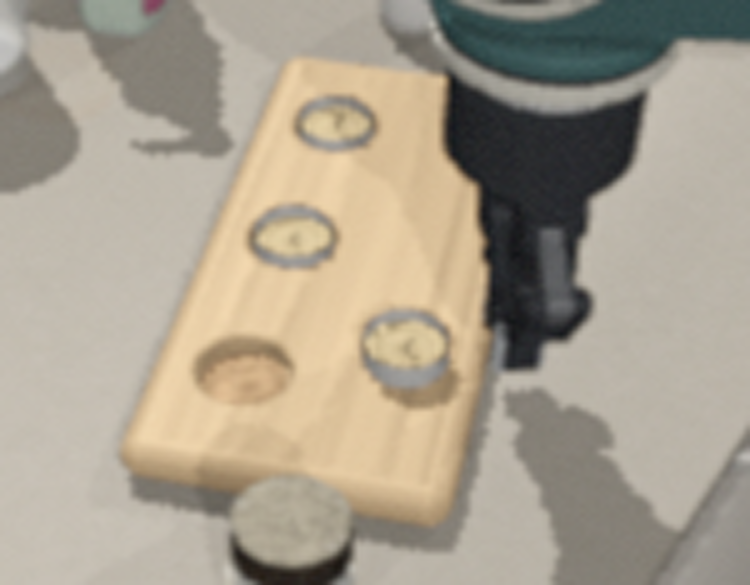

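Call:
{"api": "arm_command", "payload": {"rows": [[[0,0,0.006,0,0,0],[0,0,0.011,0,0,0],[0,0,0.014,0,0,0],[0,0,0.017,0,0,0],[0,0,0.02,0,0,0],[0,0,0.023,0,0,0],[0,0,0.026,0,0,0],[0,0,0.03,0,0,0],[0,0,0.034,0,0,0],[0,0,0.038,0,0,0],[0,0,0.042,0,0,0],[0,0,0.046,0,0,0],[0,0,0.05,0,0,0],[0,0,0.054,0,0,0],[0,0,0.058,0,0,0],[0,0,0.062,0,0,0],[0,0,0.065,0,0,0],[0,0,0.067,0,0,0],[0,0,0.068,0,0,0],[0,0,0.068,0,0,0]]]}}

```text
time: 5.5
position: [0.4833, 0.099, 0.0282]
eef_rot: [0.635, -0.634, 0.312, -0.313]
force: [0.1, -0.4, -0.5]
finger_gap: 0.0201
```

```bash
python3 st.py 3 wrist scene
```

```text
5.5 [0.4833 0.099  0.0282] 0.020113173588115433 [ 0.1 -0.4 -0.5] 
 [[ 6.095e-01  1.200e-03  7.928e-01]
 [-7.928e-01  3.000e-04  6.095e-01]
 [ 5.000e-04 -1.000e+00  1.100e-03]]
light tool offs [ 0.0003  0.0006 -0.0229]
hole tool offs [0.0003 0.0007 0.0466]
```

View pics/wrist3.png

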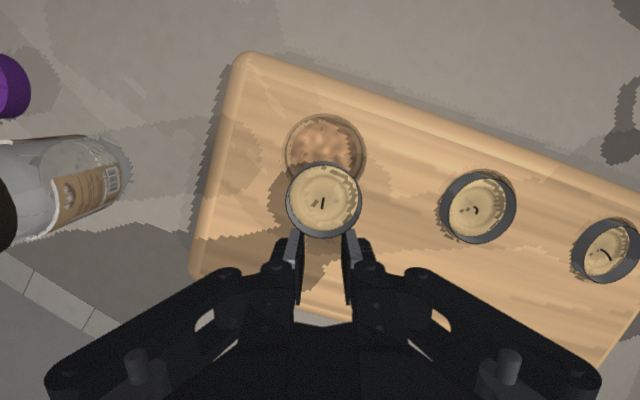

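View pics/scene3.png

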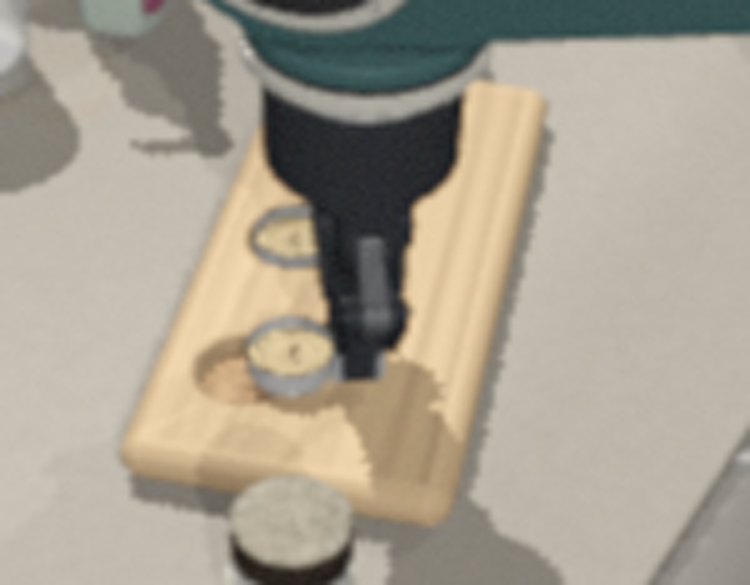

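```bash
python3 - <<'E'
from h import *
c=camera("wrist");o=get_obs();q=o["eef_rot"];M=R.from_quat(np.r_[q[1:],q[0]]).as_matrix()
for p,z in (((325.5,155),.022),((323.5,200),.037)):
    w=px2w(c,[p],z)[0];print(w.round(4),(M.T@(w-o["position"])).round(4))
E
```

```text
[0.5217 0.1269 0.022 ] [0.0013 0.0062 0.0477]
[0.5051 0.1155 0.037 ] [ 0.0002 -0.0088  0.0276]
```

The light is cradled between the fingertips, with 20 mm to go and the recess about 1 mm to the tool's +x. Pushing on.

Call:
{"api": "arm_command", "payload": {"rows": [[[0.0003,0,0.003,0,0,0],[0.0006,0,0.006,0,0,0],[0.001,0,0.009,0,0,0],[0.001,0,0.011,0,0,0],[0.001,0,0.013,0,0,0],[0.001,0,0.015,0,0,0],[0.001,0,0.017,0,0,0],[0.001,0,0.0185,0,0,0],[0.001,0,0.02,0,0,0],[0.001,0,0.021,0,0,0],[0.001,0,0.021,0,0,0],[0.001,0,0.021,0,0,0]]]}}

```text
time: 6.85
position: [0.5004, 0.1109, 0.0282]
eef_rot: [0.635, -0.634, 0.312, -0.313]
force: [-0.3, -0.3, -0.7]
finger_gap: 0.02
```

```bash
python3 st.py 4 wrist scene
```

```text
6.85 [0.5004 0.1109 0.0282] 0.01997552449993139 [-0.3 -0.3 -0.7] 
 [[ 6.094e-01  1.200e-03  7.928e-01]
 [-7.928e-01  2.000e-04  6.094e-01]
 [ 5.000e-04 -1.000e+00  1.100e-03]]
light tool offs [-0.0007  0.0006 -0.0437]
hole tool offs [-0.0008  0.0007  0.0258]
```

View pics/wrist4.png

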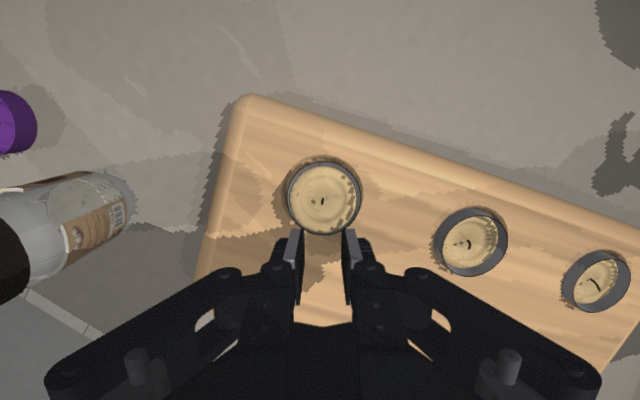

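View pics/scene4.png

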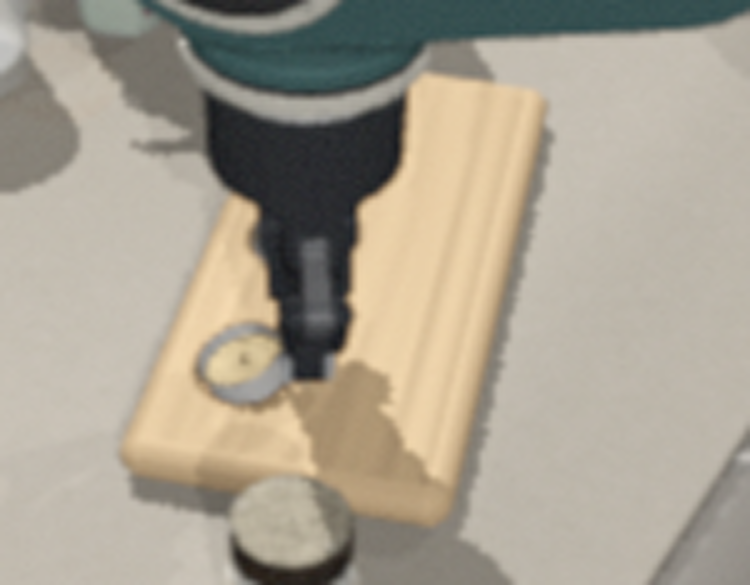

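The light has tipped into the recess at the front; its rear still rides on the rim. A little more.

Call:
{"api": "arm_command", "payload": {"rows": [[[0,0,0.001,0,0,0],[0,0,0.002,0,0,0],[0,0,0.003,0,0,0],[0,0,0.003,0,0,0],[0,0,0.003,0,0,0]]]}}

```text
time: 7.45
position: [0.5028, 0.1127, 0.0282]
eef_rot: [0.635, -0.634, 0.312, -0.313]
force: [0.3, 0.5, -0.8]
finger_gap: 0.02
```

```bash
python3 st.py 5 wrist scene
```

```text
7.45 [0.5028 0.1127 0.0282] 0.01996318109576708 [ 0.3  0.5 -0.8] 
 [[ 6.094e-01  1.200e-03  7.929e-01]
 [-7.929e-01  2.000e-04  6.094e-01]
 [ 5.000e-04 -1.000e+00  1.100e-03]]
light tool offs [-0.0007  0.0006 -0.0467]
hole tool offs [-0.0008  0.0007  0.0228]
```

View pics/wrist5.png

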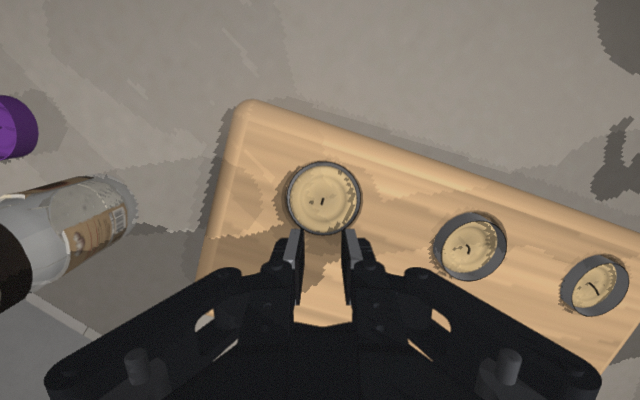

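View pics/scene5.png

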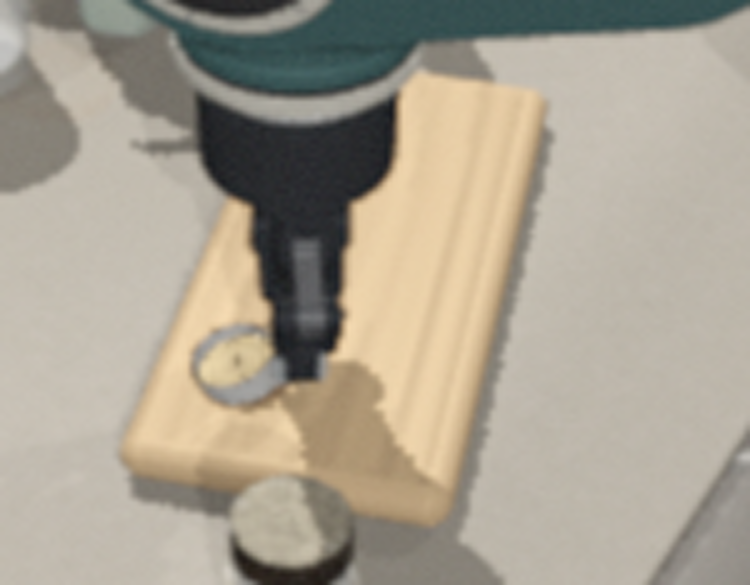

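The light is now against the far wall with its rear up. Backing off so it can drop.

Call:
{"api": "arm_command", "payload": {"rows": [[[0,0,-0.003,0,0,0],[0,0,-0.008,0,0,0],[0,0,-0.012,0,0,0],[0,0,-0.012,0,0,0],[0,0,-0.012,0,0,0]]]}}

```text
time: 8.05
position: [0.4932, 0.1053, 0.0283]
eef_rot: [0.635, -0.634, 0.312, -0.313]
force: [0.1, 0.1, -0.2]
finger_gap: 0.02
```

```bash
python3 st.py 6 wrist scene
```

```text
8.05 [0.4932 0.1053 0.0283] 0.019972792613929605 [ 0.1  0.1 -0.2] 
 [[ 6.092e-01  1.500e-03  7.930e-01]
 [-7.930e-01  3.000e-04  6.092e-01]
 [ 6.000e-04 -1.000e+00  1.400e-03]]
light tool offs [-0.0008  0.0007 -0.0346]
hole tool offs [-0.0008  0.0008  0.0349]
```

View pics/wrist6.png

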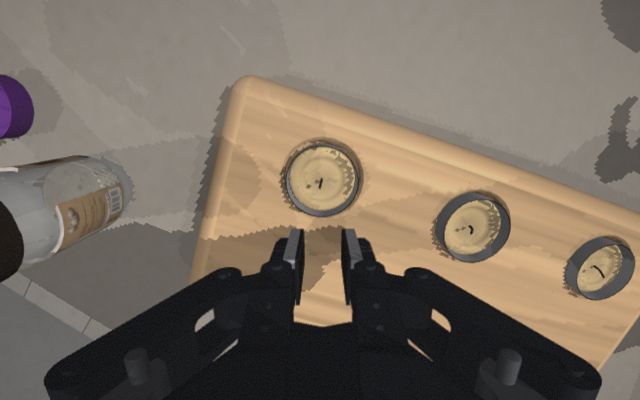

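View pics/scene6.png

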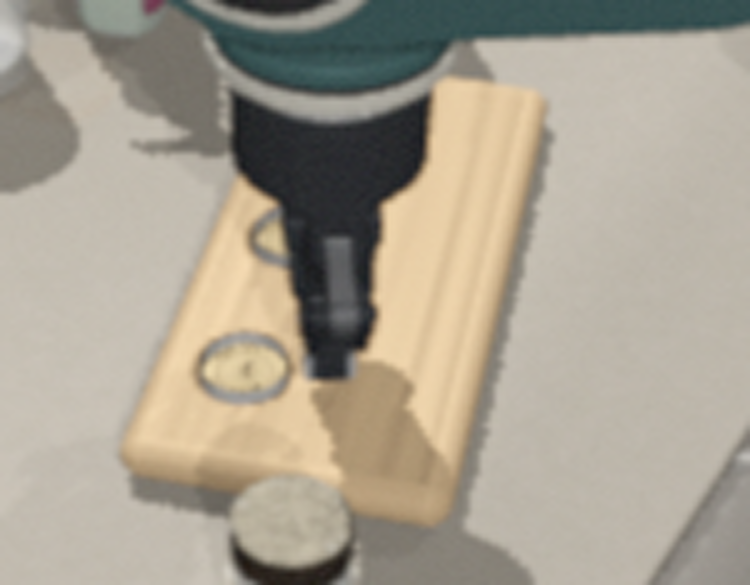

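It dropped and now looks like the seated ones: scene ring at (243,367), wrist at (322,179). I'll raise the hand and move it away, then verify from all cameras.

Call:
{"api": "arm_command", "payload": {"rows": [[[0,-0.005,-0.01,0,0,0],[0,-0.03,-0.015,0,0,0],[0,-0.06,-0.02,0,0,0],[0,-0.1,-0.03,0,0,0],[0.04,-0.13,-0.05,0,0,0],[0.08,-0.15,-0.06,0,0,0],[0.12,-0.15,-0.06,0,0,0],[0.16,-0.15,-0.06,0,0,0],[0.2,-0.15,-0.06,0,0,0],[0.24,-0.15,-0.06,0,0,0],[0.28,-0.15,-0.06,0,0,0],[0.32,-0.15,-0.06,0,0,0],[0.34,-0.15,-0.06,0,0,0],[0.34,-0.15,-0.06,0,0,0],[0.34,-0.15,-0.06,0,0,0],[0.34,-0.15,-0.06,0,0,0],[0.34,-0.15,-0.06,0,0,0]]]}}

```text
time: 9.85
position: [0.6523, -0.2001, 0.1789]
eef_rot: [0.635, -0.634, 0.312, -0.313]
force: [-0.6, 0.2, -0.6]
finger_gap: 0.02
```

```bash
python3 st.py 7 scene top; sed -i 's/(294,259)/(290,245)/' meas.py; python3 meas.py
```

```text
9.85 [ 0.6523 -0.2001  0.1789] 0.02002455068486678 [-0.6  0.2 -0.6] 
 [[ 6.099e-01  1.800e-03  7.925e-01]
 [-7.925e-01  2.000e-04  6.099e-01]
 [ 9.000e-04 -1.000e+00  1.500e-03]]
light tool offs [-0.34    0.1511  0.0254]
hole tool offs [-0.34    0.1512  0.0949]
top ((521.4227905273438, 31.224777221679688), (140.8526611328125, 300.4468078613281), 19.287494659423828)
scene ((521.483642578125, 33.136566162109375), (137.87710571289062, 305.41754150390625), 19.48990821838379)
```

View pics/top7.png

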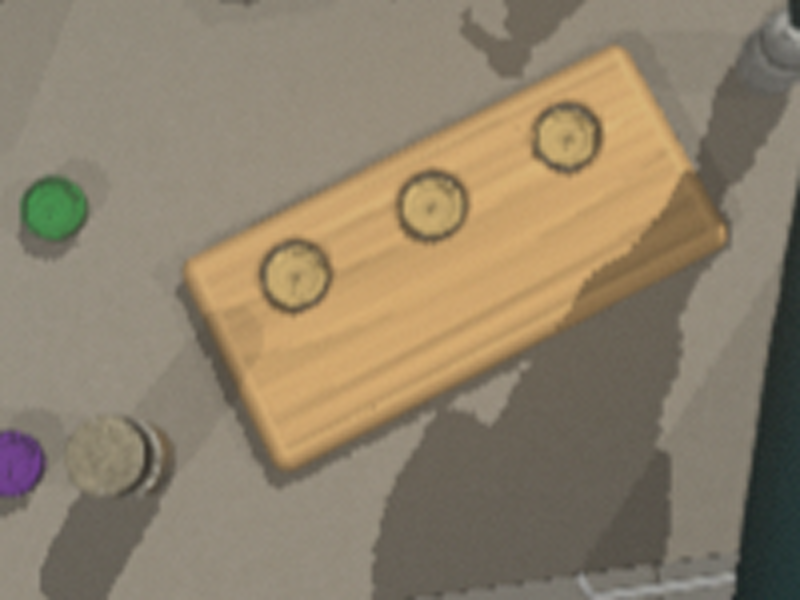

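View pics/tiles_scene.png

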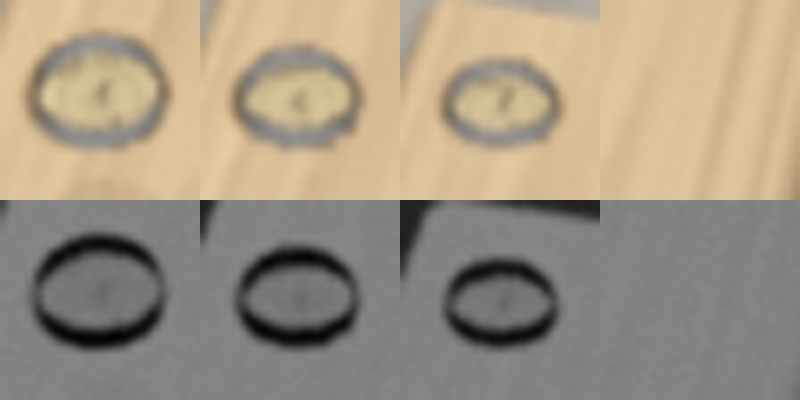

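View pics/tiles_top.png

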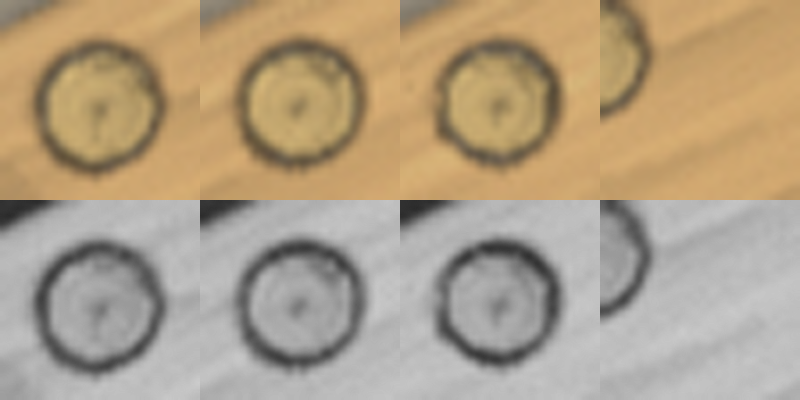

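All three rings look seated and identical in both views, the neighbours haven't moved, and the hand is clear (z 0.18 m, about 9 cm above the shaker's cap).

```bash
python3 -c "
from workcell import sign_off;print(sign_off())"
```

```text
the job is handed in; nothing more can be done
None
```

The loose tea light is in the empty recess, and I handed the job in at about 10 s on the robot's clock. I pushed it diagonally across the board with the fingertips 20 mm apart, cradling its edge. It tipped in at the front, jammed with its rear up on the rim, and fell flat once I backed the hand off about 12 mm.

- **Loose light:** in the top and scene pictures it looks level and centred in its recess, like the two seated ones. I judged this by eye from the pictures and did not measure its final offset or tilt.
- **Everything else:** the two seated lights sit where they were in both views, and the grinder looks unmoved. The shaker was partly hidden by the arm in the last top picture. Its visible part looks unmoved and upright.
- **Hand and forces:** the hand ended about 9 cm above the shaker's top, touching nothing, and the force readings after each move stayed under about 1 N.
- **Disagreement:** the cameras differed by up to about 3 mm on absolute positions before the push, but the top and scene cameras agreed on the offset from light to recess.

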